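# Fit the drop arm to the fraction collector's spindle

## Task

Put the right drop arm on the fraction collector: of the two aluminium arms lying on the bench, take the one whose hub has the big oblong hole, turn it so that the hole matches the flat-sided spindle and the arm reaches out over the tube rack, lower it until the hub sits flat and fully home on the collar, and only then let go. Leave the other arm, with the small round hole, where it lies.

Things in the scene. Friction and masses are not known exactly. Their poses are not given: they have to be found in the camera images.
- drop_arm_grip (a point): Drop arm to fit, loose, 0.15-0.3 kg: aluminium hub block 68x50x28 mm high, a bar 16 wide (14 to 40 above the arm's underside) and a grey drip head (24 diameter, 42 high) 150 from the hole's axis. It lies level on hub and head. Point: mid-section of the bar, 65 from the hole's axis, 27 above the underside; close fingers on the bar's sides (y). x: hub to head, z up.
- drop_arm_hub (a point): Centre of the drop arm's oblong hole, level with the hub's underside; same axes as its grip point. The hole goes straight through the 28 mm high hub: 44 mm long along the arm (x), 26 wide (y). The bar's top stands 40 above the underside.
- spindle_seat (a point): Centre of the collar's top (80 mm diameter, 75 above the bench, fixed, on a white tower), where the hub rests. From it a steel tongue stands 45 high: 38 long (x) by 20 thick (y) up to 17, then tapering to 24x8 at the tip; 3 mm play all round in the hole when home. Does not turn. x: along the tongue towards the tube rack, as the fitted arm's x must point; z up. Tubes end 60 above the bench.
- spare_arm_grip (a point): Grip point of the other arm, to be left alone: same sizes, but its hub has a small round hole, 18 mm in diameter. Same axes and place on the arm as the drop arm's grip point.
Things that resemble listed ones, but are neither listed nor needed, are in the scene too. What is shaped like the part that bears drop_arm_grip but orange is not meant.

How it is judged (in metres and radians):
On the way:
1. the arm is lowered over the spindle in the gripper: hub within 20 mm of the collar and 15 mm of its axis while the fingers hold it (z of drop_arm_hub in the frame of spindle_seat below 0.02 m and horizontal distance between drop_arm_hub and spindle_seat below 0.015 m and contact force between the fingers and drop_arm above 1 N), for 0.1 s.
At the end, for the whole second after the job is handed in: The drop arm with the oblong hole rests, released and still, on the collar: hole axis within 12 mm of the spindle's axis, underside within 6 mm of the collar, level within 0.1 rad, pointing along the spindle's x (towards the rack) within 0.3 rad; the spare arm is within 30 mm of where it lay (horizontal distance between drop_arm_hub and spindle_seat below 0.012 m and z of drop_arm_hub in the frame of spindle_seat between -0.006 and 0.006 m and angle between the x axis of drop_arm_hub and the x axis of spindle_seat, either way round below 0.3 rad and x of drop_arm_grip in the frame of spindle_seat above 0.04 m and angle between drop_arm_hub's own z axis and vertical below 0.1 rad and linear speed of drop_arm below 0.02 m/s and distance of spare_arm_grip from where it was at the start of the episode below 0.03 m); the robot touches nothing.
It fails at once if the spare arm is moved by more than 30 mm (distance of spare_arm_grip from where it was at the start of the episode above 0.03 m).
It also fails if it takes over 40 s, if anything falls off the work surface, if the arm or the gripper's body presses on something with over 40 N, if the wrist force passes 120 N, or if a joint passes its speed limit or range.

## Robot

A 6-joint arm with a two-finger parallel gripper is mounted at the origin on the work surface. World frame = base frame: x ahead of the robot, y to its left, z up, the work surface at z = 0. Lengths are in mm, angles in rad, forces in N, time in s.
With the tool pointing down it reaches from about 400 to 825 mm from the base axis. Payload 7 kg.
Tool frame: the origin (TCP) lies at the very end of the fingers, on their centre line; the grasp point (between the pads) lies 19 mm behind it; z points along the fingers, y is the line along which they close (so a half turn about z gives the same grasp; the last joint's range is limited). The gripper opens to 88 mm and grips with 3 to 60 N. Pads are 19 mm wide; open, the fingers measure 130 mm over their backs; the gripper's body (78 mm by 193 mm) begins 47 mm behind the grasp point.
Start: joints at [-0.998, 0.359, 0.012, 0, -1.224, -0.288], TCP at [189.625, -647.794, 189.061] pointing down, gripper open.
Joint ranges: [-3.07, 3.07], [-1.43, 2.12], [-1.02, 1.25], [-3.03, 1.67], [-3.05, -0], [-3.03, 3.03]. Speed limits (rad/s): [2.39, 2.39, 3.01, 3.14, 3.14, 3.14].

## Interface

Orientations are given as a unit quaternion [x, y, z, w].
In Python, from plant import bot gives the robot as it stands. Calls block until the motion is done:
- bot.move_ptp(position, orientation): joint-space move of the TCP to a pose.
- bot.line_to(position, velocity=150, ori=None): straight line of the TCP; ori=None keeps the orientation; velocity is the mean speed in mm/s.
- bot.move_joints(angles): joint-space move.
- bot.move_gripper(opening, force=None): finger opening in mm; force is the grip in N (None keeps the last); returns when the fingers have stopped.
- bot.pause(seconds).
- bot.solve_ik(position, orientation): joint angles nearest the present ones, or None.
- bot.read_state(): the state.
- bot.camera(name): name is "side" or "top" or "wrist"; returns the picture (420x560x3 uint8, red, green, blue); there is no depth.
- bot.get_calibration(name): a dict with "fx", "fy", "cx", "cy" (pixels), "view" (4x4, takes a point from world to camera coordinates); the wrist camera has in their place "T_tool_cam" (4x4, takes a point from camera to tool coordinates, whose origin is the TCP and whose axes are the flange's). Camera axes: x right, y up, looking along -z (the intrinsics and any distortion apply to the point x, -y, -z); pixel columns grow to the right and rows downward; lengths in mm; the calibration is good to about 2 mm. A picture is of the moment at which its call begins: read the wrist's pose just before it. get_calibration takes no time and is no camera call.
A pose or a line that the arm cannot do raises bot.Unreachable and nothing moves.
- bot.close_job(): hands the job in; it is judged then, once.
The state is a dict: "t": time; "joint_pos": joint angles; "qvel": joint speeds; "tau": joint torques, N m; "tcp_pos": TCP position; "eef_rot": TCP orientation; "contact_force": force on the tool from outside, world axes, zero at the start; "moment": the same for the moment, N m; "width": finger opening in mm; "finger_force": force on a finger pad.
Only numpy, scipy, OpenCV 4.12 (cv2) and the standard library are available. Lean on these libraries where they do the work, as an engineer would, in place of code of your own. Each camera call takes 0.05 s, during which the arm holds its last target. There are 200 camera calls.

## Working session

There is one attempt and no reset: what is moved stays moved. The work goes in short steps, each a Python script; the robot and the scene stay as the last script left them, time stands still between calls to the robot, and variables do not carry over. Pictures are saved under pics/ and viewed, at most 10 in all, crops included, and the job is handed in when it is done.

```bash
mkdir -p pics; ls
python3 - <<'E'
from plant import bot
import cv2,json
for n in ["top","side"]:
    im=bot.camera(n); cv2.imwrite(f"pics/{n}0.png",im[:,:,::-1])
for n in ["top","side","wrist"]:
    print(n,{k:(v.tolist() if hasattr(v,'tolist') else v) for k,v in bot.get_calibration(n).items()})
print(bot.read_state()["t"],bot.read_state()["eef_rot"])
E
```

```text
pics
top {'fx': 390.23962254974185, 'fy': 390.23962254974185, 'cx': 278.05875072599787, 'cy': 213.1310661793056, 'view': [[-0.03202323898526856, -0.999470117296998, 0.005830677080523125, -28.687685405885468], [0.9756240200320457, -0.029991003329014724, 0.21738976805689322, -578.7136094165074], [-0.21709970912325788, 0.012650073108246727, 0.9760674628062104, -868.5595609379432], [0.0, 0.0, 0.0, 1.0]]}
side {'fx': 486.66216602220214, 'fy': 486.66216602220214, 'cx': 274.4485894301354, 'cy': 207.46441937435097, 'view': [[-0.9275769691357171, -0.3736000390683288, 0.004896645498720174, 499.2361349625373], [0.20975559140025338, -0.509847860738702, 0.8343007555890739, -199.18006707459148], [-0.3091982506504958, 0.7749052649894133, 0.5512878305262695, -825.5458141318051], [0.0, 0.0, 0.0, 1.0]]}
wrist {'fx': 334.6193077634768, 'fy': 334.6193077634768, 'cx': 278.81806131897787, 'cy': 210.04573248406334, 'T_tool_cam': [[-0.00016031461501093394, 0.9602926656987064, 0.2789945707437622, 74.84260726900878], [0.9999998256664651, 0.0003125018819153774, -0.0005010085959205543, -0.5484762865005655], [-0.0005683012085162206, 0.2789944417866523, -0.9602925483861104, -195.5874390299272], [0.0, 0.0, 0.0, 1.0]]}
0.1 [-1.41856684e-01  9.89886927e-01  7.23383543e-04 -1.69981304e-04]
```

View pics/top0.png

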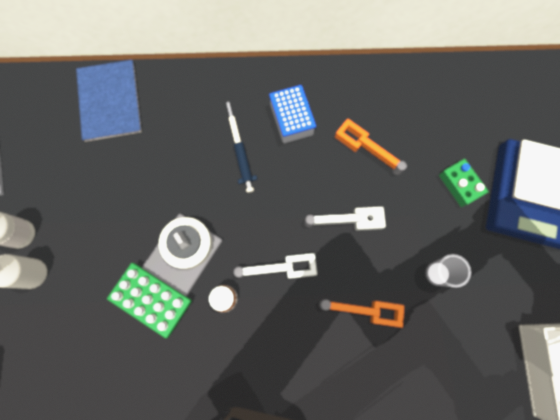

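View pics/side0.png

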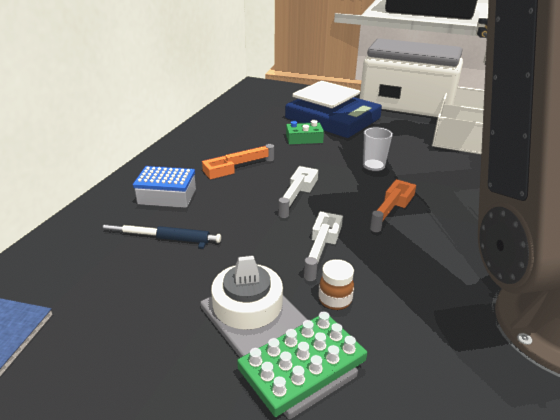

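Candidates in the top view: a white arm with a large hole at hub (301,266) and head (239,272), a white arm with a small round hole at hub (370,218), and orange look-alikes at (352,133) and (388,314). I choose the one at (301,266). The spindle is at (182,240) in the top view and (246,270) in the side view, with the green rack at (150,300). Next I check this in a close crop.

Run:
```python
import cv2,numpy as np
t=cv2.imread("pics/top0.png");s=cv2.imread("pics/side0.png")
def c(im,x,y,w,h,f): return cv2.resize(im[y:y+h,x:x+w],None,fx=f,fy=f,interpolation=cv2.INTER_CUBIC)
a=np.hstack([c(t,228,245,100,50,4),c(s,270,205,100,50,4)][:2]);
b=np.hstack([c(t,140,205,100,75,4),c(s,200,250,100,75,4)])
cv2.imwrite("pics/crop1.png",np.vstack([a,b]))
cv2.imwrite("pics/crop2.png",c(s,270,195,100,90,6))
```

```text
(no output)
```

View pics/crop1.png

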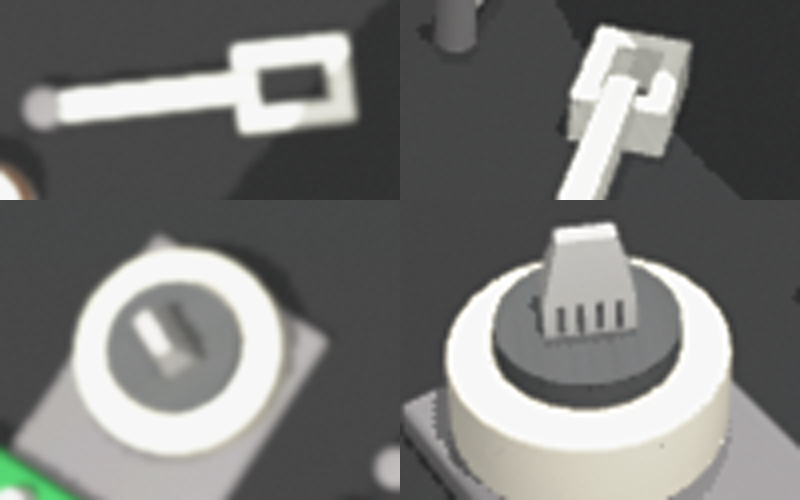

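The crop shows the chosen hub with its large oblong hole: top px (301,266) and side px (329,223). The tongue stands on a dark collar, at top px (184,241) and side px (247,280). I triangulate next.

```bash
cat > h.py <<'E'
from plant import bot
import numpy as np, cv2
from scipy.spatial.transform import Rotation as R
def wristcam():
    s=bot.read_state(); T=np.eye(4); T[:3,:3]=R.from_quat(s["eef_rot"]).as_matrix(); T[:3,3]=s["tcp_pos"]
    c=bot.get_calibration("wrist"); V=np.linalg.inv(T@np.array(c["T_tool_cam"])); return dict(c,view=V)
def ray(c,p):
    V=np.array(c["view"]); d=V[:3,:3].T@np.array([(p[0]-c["cx"])/c["fx"],-(p[1]-c["cy"])/c["fy"],-1])
    return -V[:3,:3].T@V[:3,3], d/np.linalg.norm(d)
def atz(c,p,z):
    o,d=ray(c,p); return o+d*(z-o[2])/d[2]
def tri(c1,p1,c2,p2):
    o,d=ray(c1,p1); q,e=ray(c2,p2)
    k=np.linalg.lstsq(np.c_[d,-e],q-o,rcond=None)[0]; a,b=o+k[0]*d,q+k[1]*e
    return (a+b)/2, np.linalg.norm(a-b)
def proj(c,P):
    V=np.array(c["view"]); x=V[:3,:3]@np.array(P)+V[:3,3]; return np.array([c["cx"]+c["fx"]*x[0]/-x[2], c["cy"]+c["fy"]*x[1]/x[2]])
def down(yaw):  # tool z down, tool x along yaw
    x=np.array([np.cos(yaw),np.sin(yaw),0]); z=np.array([0,0,-1.]); return R.from_matrix(np.c_[x,np.cross(z,x),z]).as_quat()
E
python3 - <<'E'
from h import *
np.set_printoptions(precision=1,suppress=True)
t=bot.get_calibration("top");s=bot.get_calibration("side")
for n,a,b in [("hole",(301.2,266),(328.7,223)),("head",(238.5,271.2),(311,261)),("collar",(183.7,241.2),(247.2,280.5)),("tip",(178,238),(246.2,258.2)),("rack",(150,300),(303,360)),("jar",(222,298),(338,272))]: print(n,*tri(t,a,s,b))
print(atz(t,(301.2,266),28),atz(t,(238.5,271.2),42),atz(t,(183.7,241.2),75))
a=atz(s,(236.5,285),75);b=atz(s,(258.7,282.5),75);print(a,b,np.arctan2(*(b-a)[1::-1]))
print("start q",bot.read_state()["joint_pos"], "down yaw", R.from_quat(bot.read_state()["eef_rot"]).as_matrix())
E
```

```text
hole [454.  -99.   24.6] 1.002207038747905
head [444.8  51.2  39.3] 0.046092739359279725
collar [516.3 175.4  70.2] 0.9949483744616475
tip [516.2 176.8 119.1] 0.8516081433381841
rack [385.8 261.7  28.6] 2.234963670089955
jar [384.1  87.5  61.6] 1.053866466492459
[453.2 -98.9  28. ] [444.5  51.   42. ] [515.1 174.2  75. ]
[526.1 196.8  75. ] [495.  177.5  75. ] -2.5885613338609668
start q [-1.   0.4  0.  -0.  -1.2 -0.3] down yaw [[-1.  -0.3 -0. ]
 [-0.3  1.   0. ]
 [ 0.   0.  -1. ]]
```

The drop arm's yaw is about 1.63 and its hole is at (453,-99). The tongue yaw comes out at roughly -2.59, so its x axis needs a closer look with the wrist camera. I'll look over the spindle and then over the arm.

Run:
```python
from h import *
np.set_printoptions(precision=2,suppress=True)
for y in (1.63,1.63-np.pi):
    print(y,bot.solve_ik([450,-34,150],down(y)))
for y in (-2.59,-2.59+np.pi,2.56,2.56-np.pi):
    print(y,bot.solve_ik([461,141,160],down(y)))
bot.move_ptp([500,165,230],down(-2.8)); 
import pickle
c1=wristcam(); i1=bot.camera("wrist")
bot.move_ptp([450,-34,190],down(-1.51)); c2=wristcam(); i2=bot.camera("wrist")
cv2.imwrite("pics/w1.png",i1[:,:,::-1]);cv2.imwrite("pics/w2.png",i2[:,:,::-1]);pickle.dump((c1,c2),open("c.pkl","wb"))
print(bot.read_state()["t"],bot.read_state()["joint_pos"])
```

```text
1.63 [ 0.36  0.01 -0.52  0.   -1.04  2.84]
-1.5115926535897932 [ 0.36  0.01 -0.52  0.   -1.04 -0.3 ]
-2.59 [ 0.71  0.06 -0.44  0.   -1.07 -1.73]
0.5515926535897933 [ 0.71  0.06 -0.44  0.   -1.07  1.42]
2.56 [ 0.71  0.06 -0.44  0.   -1.07 -2.86]
-0.5815926535897931 [ 0.71  0.06 -0.44  0.   -1.07  0.28]
4.6917 [ 0.36 -0.02 -0.45  0.   -1.14 -0.3 ]
```

View pics/w1.png

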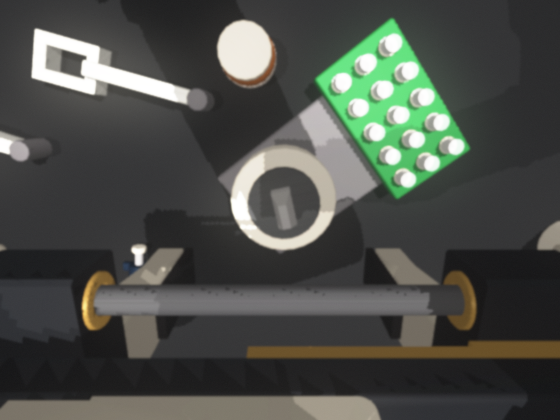

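View pics/w2.png

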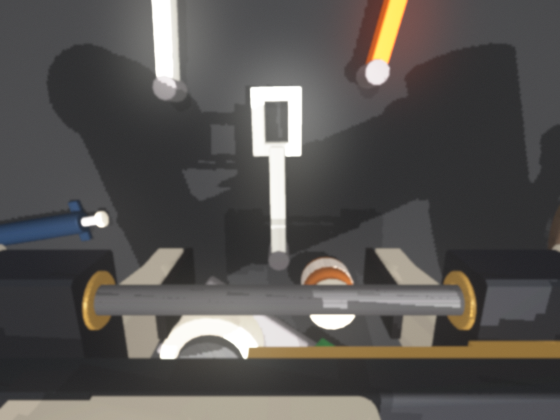

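In w1 the spindle is at (283,205) with the rack at (393,108) and the jar at (247,52). In w2 the drop arm's hub is at (276,121) and its head at (279,259). The tongue's direction is still unclear, so I enlarge it.

Run:
```python
import cv2,numpy as np
def c(n,x,y,w,h,f,g):
    im=cv2.imread(f"pics/{n}.png")[y:y+h,x:x+w]; return np.clip(cv2.resize(im,None,fx=f,fy=f,interpolation=cv2.INTER_CUBIC).astype(float)*g,0,255)
cv2.imwrite("pics/crop3.png",np.hstack([c("w1",233,158,100,95,4,1.6),c("top0",157,215,50,47.5.__int__()+0,8,1.3)[:380] if 0 else cv2.resize(c("top0",157,215,50,48,8,1.3),(400,380))]))
```

```text
[ WARN:0@0.041] global loadsave.cpp:1063 imwrite_ Unsupported depth image for selected encoder is fallbacked to CV_8U.
```

View pics/crop3.png

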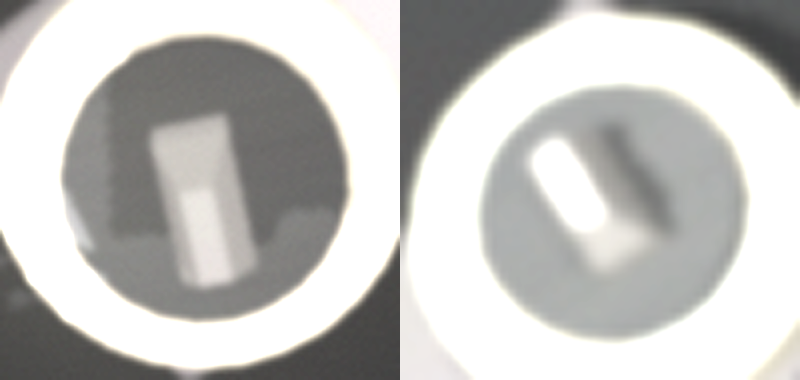

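The crop is clear. The near base end edge of the tongue is at w1 px (280,189), and the tip strip runs from (281.8,205.8) to (287.5,228.8).

Run:
```python
from h import *
import pickle
np.set_printoptions(precision=2,suppress=True)
c1,c2=pickle.load(open("c.pkl","rb"));t=bot.get_calibration("top");s=bot.get_calibration("side")
yw=lambda a,b:np.arctan2(*(b-a)[1::-1])
f=lambda x,y:(233+x/4,158+y/4)
a,b=atz(c1,f(218,283),120),atz(c1,f(195,191),120);print("tip w1",a,b,(a+b)/2,np.linalg.norm(a-b),yw(a,b))
a,b=atz(c1,f(150,132),85),atz(c1,f(228,113),85);print("end edge",a,b,yw(a,b))
g=lambda x,y:(157+(x-400)/8,215+y/8*48/47.5)
a,b=atz(t,g(545,140),120),atz(t,g(592,228),120);print("tip top",a,b,(a+b)/2,np.linalg.norm(a-b),yw(a,b))
print("collar w1",atz(c1,f(205,178),75),"tri top", tri(t,g(614,212),c1,f(205,178)), "side",tri(s,(247.2,280.5),c1,f(205,178)))
print("jar",tri(t,(222,298),c1,(245,52)),tri(s,(338,272),c1,(245,52)))
print("rack corners",[atz(c1,p,40)[:2] for p in((316,81),(394,19),(468,150),(397,197))])
print("hole",tri(t,(301.2,266),c2,(276,121)),tri(s,(328.7,223),c2,(276,121)),"head",tri(t,(238.5,271.2),c2,(279,259)))
h,d=atz(c2,(276,121),28),atz(c2,(279,259),42);print(h,d,yw(h,d))
# bar axis by intensity at rows
im=cv2.imread("pics/w2.png",0)
for r in (170,190,210,225):
    x=np.where(im[r,255:305]>150)[0]+255; p=atz(c2,((x[0]+x[-1])/2,r),40); print(r,x[0],x[-1],p)
```

```text
tip w1 [528.33 182.92 120.  ] [508.47 169.93 120.  ] [518.4  176.42 120.  ] 23.733983732999306 -2.562223594780836
end edge [506.37 157.06  85.  ] [494.84 174.48  85.  ] 2.1554146791490663
tip top [527.7  183.02 120.  ] [502.5 169.5 120. ] [515.1  176.26 120.  ] 28.60247974201549 -2.649215127603245
collar w1 [515.71 175.81  75.  ] tri top (array([515.09, 175.26,  73.08]), np.float64(2.5587351345519567)) side (array([516.59, 176.22,  70.95]), np.float64(0.21168470850652543))
jar (array([384.58,  87.63,  56.4 ]), np.float64(2.051461702676414)) (array([385.39,  87.61,  61.31]), np.float64(1.5106316427682769))
rack corners [array([385.22, 165.9 ]), array([302.7 , 219.87]), array([396.  , 356.09]), array([473.26, 303.31])]
hole (array([ 457.17, -100.75,   -9.7 ]), np.float64(2.122327315122941)) (array([ 456.46, -101.17,   22.8 ]), np.float64(2.7123812786679338)) head (array([445.39,  51.92,  31.86]), np.float64(0.19416437407474052))
[ 457.75 -100.98   28.  ] [445.77  47.32  42.  ] 1.6514100608680975
170 269 284 [454.33 -52.13  40.  ]
190 270 284 [452.57 -30.9   40.  ]
210 270 285 [450.75  -8.94  40.  ]
225 271 285 [449.21   8.03  40.  ]
```

Tongue yaw is -2.56, with its +x end on the side nearest the rack. The collar is at (516,176). I grasp the bar now, lift it, and look at the hole in hand.

Run:
```python
from h import *
import pickle
np.set_printoptions(precision=2,suppress=True)
o=down(1.655-np.pi)
bot.move_gripper(44)
bot.move_ptp([452,-35.5,60],o)
bot.line_to([452,-35.5,8],100)
bot.move_gripper(0,40)
s=bot.read_state();print(s["width"],s["finger_force"],s["contact_force"],s["tcp_pos"])
bot.line_to([452,-35.5,170],150); bot.pause(.2)
c=wristcam(); i=bot.camera("wrist"); cv2.imwrite("pics/w3.png",i[:,:,::-1]); pickle.dump((c,bot.read_state()),open("c3.pkl","wb"))
s=bot.read_state();print(s["t"],s["width"],s["finger_force"],s["contact_force"],s["moment"],s["tcp_pos"])
```

```text
0.13040058471960597 0.0 [-0.1   0.33 -0.94] [451.99 -35.51   7.98]
9.2083 0.46024810503185537 0.0 [ 0.26  0.74 -0.91] [0.04 0.13 0.01] [451.75 -35.58 169.44]
```

View pics/w3.png

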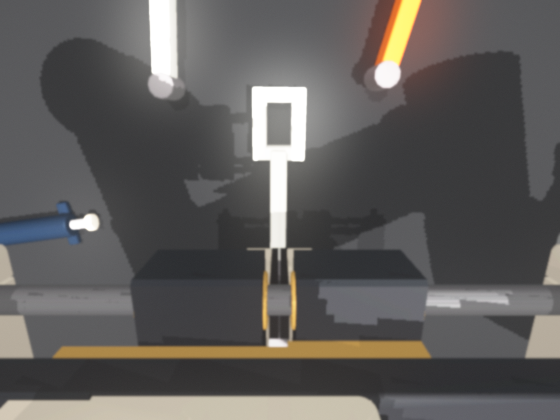

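The gripper closed to 0.1 mm, so the bar is apparently not held. The wrist picture still shows the arm below, with its hub at (279,124). I check from outside.

Run:
```python
from h import *
s=bot.camera("side");t=bot.camera("top")
cv2.imwrite("pics/m4.png",np.hstack([cv2.resize(s[130:330,200:460],(520,400)),cv2.resize(t[200:330,200:380],(280,202))[0:202] if 0 else cv2.copyMakeBorder(cv2.resize(t[200:330,220:350],(280,280)),0,120,0,0,0)])[:,:,::-1])
```

```text
(no output)
```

View pics/m4.png

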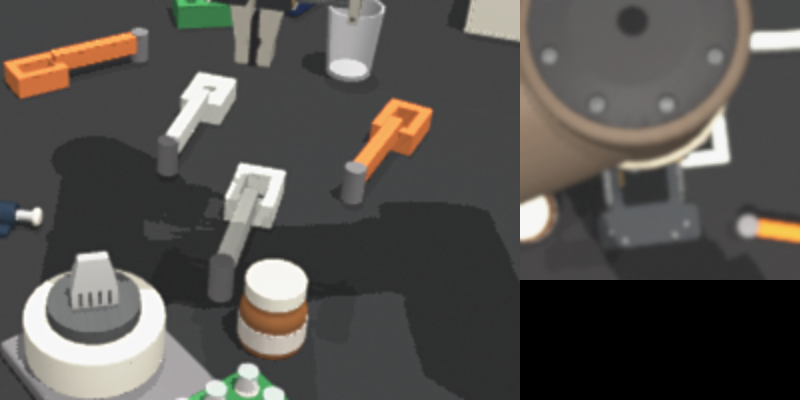

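Run:
```python
from h import *
import pickle
np.set_printoptions(precision=2,suppress=True)
s=bot.get_calibration("side");st=bot.read_state()
print("tcp",st["tcp_pos"],"proj side",proj(s,st["tcp_pos"]),"width",st["width"],"seen ~(327,162)")
for z in (0,8,27): print(z,proj(s,[452,-35.5,z]))
c3,_=pickle.load(open("c3.pkl","rb"));w=cv2.imread("pics/w3.png",0)
for r in (170,190,210,230):
    x=np.where(w[r,255:305]>150)[0]+255; print(r,x[0],x[-1],atz(c3,((x[0]+x[-1])/2,r),40))
print("hole",atz(c3,(279,124),28))
# top edges of hub in w3 vs side
print(tri(s,(200+258/2,130+183/2),c3,(279,124)),"head side z42:",atz(s,(200+221/2,130+262/2),42))
```

```text
tcp [451.89 -35.53 169.68] proj side [325.42 177.54] width 0.1816148950433438 seen ~(327,162)
0 [320.15 249.75]
8 [320.37 246.66]
27 [320.91 239.19]
170 270 287 [454.16 -57.44  40.  ]
190 270 286 [452.98 -37.46  40.  ]
210 270 286 [451.26 -16.82  40.  ]
230 270 285 [449.98   4.58  40.  ]
hole [ 457.27 -100.51   28.  ]
(array([ 455.97, -100.8 ,   27.05]), np.float64(2.6757788315959554)) head side z42: [444.73  54.68  42.  ]
```

In the side view the fingertips are at about (327,162), while tcp_pos projects to (325,177). The real finger ends therefore sit roughly 35 mm higher than reported, so the fingers closed above the bar. I'll find the real height by straddling the bar and lowering in small force-checked steps.

Run:
```python
from h import *
np.set_printoptions(precision=2,suppress=True)
bot.move_gripper(44)
bot.line_to([452,-35.5,8],200)
bot.pause(.1); f0=np.array(bot.read_state()["contact_force"])
for z in range(5,-36,-3):
    bot.line_to([452,-35.5,z],40)
    s=bot.read_state(); f=np.array(s["contact_force"])-f0
    if np.linalg.norm(f)>4: break
print(z,f,s["tcp_pos"],s["t"])
im=bot.camera("side"); cv2.imwrite("pics/s5.png",cv2.resize(im[100:300,220:420],(800,800))[:600,:,::-1])
```

```text
-34 [ 0.89  0.34 -0.99] [451.84 -35.56 -34.19] 14.7667
```

View pics/s5.png

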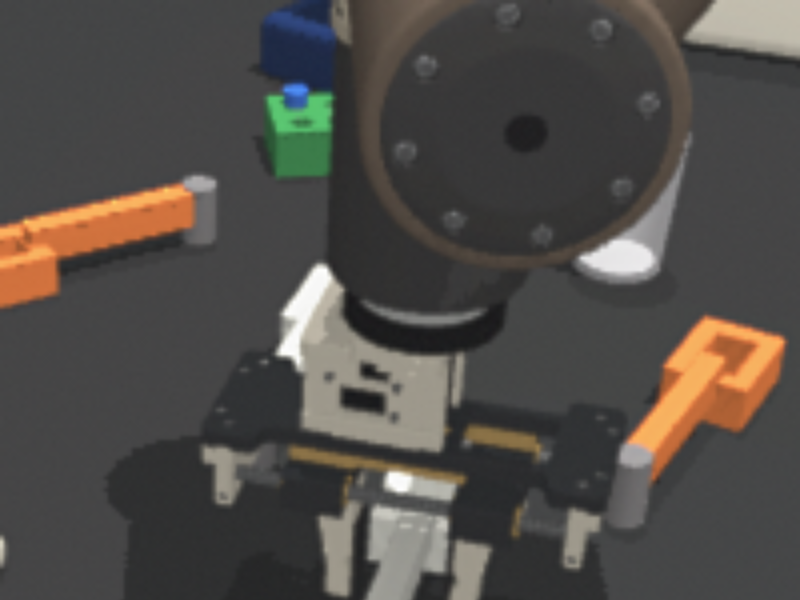

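There was no contact, and the fingers now straddle the bar with their tips near side px (321,249), which is z≈4. The offset is therefore about 38 mm along the tool. I close here, lift and check.

Run:
```python
from h import *
import pickle
np.set_printoptions(precision=2,suppress=True)
bot.line_to([452,-35.5,-30],60)
bot.move_gripper(0,40)
s=bot.read_state();print(s["t"],s["width"],s["finger_force"],s["contact_force"],s["tcp_pos"])
if s["width"]>10:
    bot.line_to([452,-35.5,125],180); bot.pause(.2)
    c=wristcam(); i=bot.camera("wrist"); s=bot.read_state(); pickle.dump((c,s),open("c4.pkl","wb"))
    cv2.imwrite("pics/w4.png",i[:,:,::-1]); cv2.imwrite("pics/side4.png",bot.camera("side")[:,:,::-1])
    print(s["t"],s["width"],s["finger_force"],s["contact_force"],s["moment"],s["tcp_pos"])
```

```text
15.6417 15.716584429310666 39.98687446117401 [-0.12  1.01 -0.23] [452.02 -35.49 -30.03]
16.9 15.901879786177176 39.987003207206726 [ 1.44  0.25 -2.38] [ 0.08  0.15 -0.01] [451.53 -35.66 124.18]
```

The bar is held at width 15.9 mm. I locate the hole in hand numerically.

Run:
```python
from h import *
import pickle
np.set_printoptions(precision=2,suppress=True)
c,s=pickle.load(open("c4.pkl","rb")); g=cv2.imread("pics/w4.png",0)
T=np.array(s["tcp_pos"]); zt=T[2]+30+28
for r,p in (("corner pred",None),):
    for dx,dy in((65,0),(43,13),(87,13),(31,25),(99,25)):
        x=np.array([np.cos(1.655),np.sin(1.655),0]);y=np.array([-x[1],x[0],0]);print(dx,dy,proj(c,[T[0],T[1],zt]-x*dx+y*dy))
for th in (130,160,190,215):
    b=(g>th).astype(np.uint8); cs,h=cv2.findContours(b,cv2.RETR_CCOMP,cv2.CHAIN_APPROX_NONE)
    for i,k in enumerate(cs):
        if h[0][i][3]>=0 and cv2.contourArea(k)>800:
            r=cv2.minAreaRect(k); q=[atz(c,p,zt)[:2] for p in cv2.boxPoints(r)]
            print(th,r,atz(c,r[0],zt),"sides",np.linalg.norm(q[0]-q[1]),np.linalg.norm(q[1]-q[2]),np.arctan2(*(q[1]-q[0])[::-1]),np.arctan2(*(q[2]-q[1])[::-1]))
for row in (60,140,215,225,235): print(row,g[row,150:410:10])
```

```text
65 0 [280.45 140.49]
43 13 [311.2  193.58]
87 13 [314.27  82.32]
31 25 [338.23 220.61]
99 25 [347.18  48.2 ]
130 ((280.0, 139.5), (66.0, 111.0), 0.0) [ 457.21 -100.81  182.18] sides 44.001857721871424 25.447309113052224 -1.513378586546085 -3.057409886892703
60 [178  90  42  44  35  38  42 242 242 243 242 242 243 243 243 243 243 242
 242 241  53  50  37  35  48 130]
140 [ 22  22  26  28  32  37  40 241 242 242 122  55  42  42  43  50 105 243
 243 232  54  43  38  32  29  24]
215 [ 20  20  21  22  24  38  37  57 153 155 148 130 147 146 148 137 157 153
 149  31  31  28  27  19  20  21]
225 [ 21  21  22  20  24  25  23  25  26  29  31 104 148 147 149  49  31  32
  30  28  26  23  22  20  16  22]
235 [ 20  20  21  20  22  24  21  24  25  26  29  99 147 147 148  45  31  28
  26  26  23  21  20  19  16  22]
```

The hole measures 44.0×25.4 mm, 65.4 mm ahead of the TCP, with the underside 30 mm above the reported TCP. I carry it over the spindle and look through the hole.

Run:
```python
from h import *
import pickle
np.set_printoptions(precision=2,suppress=True)
y=-2.56+np.pi; C=np.array([516.5,176.]); p=C-65.4*np.array([np.cos(y),np.sin(y)])
bot.move_ptp([*p,125],down(y)); bot.pause(.2)
c=wristcam(); i=bot.camera("wrist"); s=bot.read_state(); pickle.dump((c,s),open("c5.pkl","wb"))
cv2.imwrite("pics/w5.png",i[:,:,::-1])
print(s["t"],s["width"],s["finger_force"],s["tcp_pos"],"hole pred",proj(c,[*C,s["tcp_pos"][2]+58]),"tip pred",proj(c,[*C,120]))
crop=cv2.convertScaleAbs(i[60:220,200:360],alpha=1.5); cv2.imwrite("pics/w5c.png",cv2.resize(crop,(600,600),interpolation=cv2.INTER_CUBIC)[:,:,::-1])
```

```text
18.725 15.91312290199726 39.98704254627228 [461.89 139.79 125.03] hole pred [276.45 139.38] tip pred [277.26 131.07]
```

View pics/w5c.png

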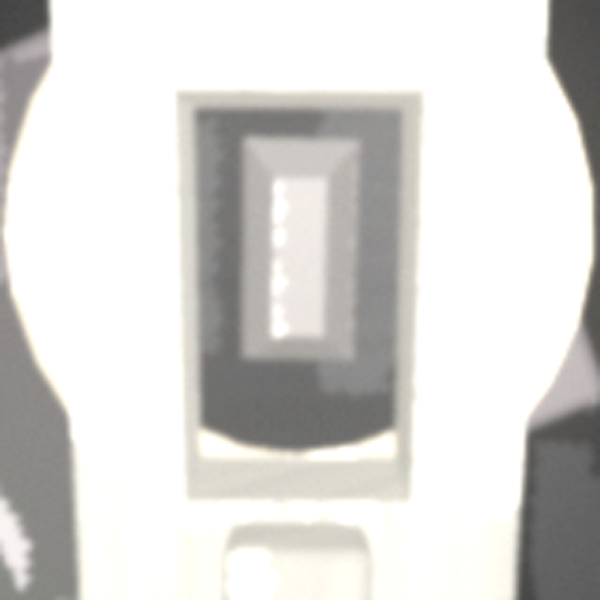

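Looking through the hole, the tongue is aligned with it. The hole centre is at px (279.8,138.7) and the tip centre at (279.9,128.8). I compute the small correction.

Run:
```python
from h import *
import pickle
np.set_printoptions(precision=2,suppress=True)
c,s=pickle.load(open("c5.pkl","rb")); T=np.array(s["tcp_pos"]); zt=T[2]+58
k=lambda x,y:(200+x/3.75,60+y/3.75)
h=np.mean([atz(c,k(*p),zt) for p in((178,92),(422,92),(187,498),(410,498))],0)
t=np.mean([atz(c,k(*p),120) for p in((272,177),(327,177),(270,339),(325,339))],0)
b=np.mean([atz(c,k(*p),92) for p in((242,138),(360,138),(240,360),(356,360))],0)
print("hole",h,"tip",t,"base17",b,"corr",t-h,b-h)
```

```text
hole [516.68 174.51 183.03] tip [518.15 175.45 120.  ] base17 [518.29 175.29  92.  ] corr [  1.47   0.94 -63.03] [  1.61   0.78 -91.03]
```

Run:
```python
from h import *
np.set_printoptions(precision=2,suppress=True)
s=bot.read_state(); p=np.array(s["tcp_pos"])[:2]+[1.5,.9]
bot.line_to([*p,110],60); bot.pause(.1); f0=np.array(bot.read_state()["contact_force"])
bot.line_to([*p,66],80); f=np.array(bot.read_state()["contact_force"])-f0; print(66,f)
for z in (62,58,54,51,49,47,46,45,44,43,42,41,40):
    if np.linalg.norm(f)>6: break
    bot.line_to([*p,z],30); s=bot.read_state(); f=np.array(s["contact_force"])-f0; print(z,s["tcp_pos"],f)
print(s["t"],s["width"],s["finger_force"],s["moment"])
cv2.imwrite("pics/side6.png",bot.camera("side")[:,:,::-1])
```

```text
66 [-1.16  0.64 -0.35]
62 [463.39 140.7   62.08] [-1.45 -0.45 -0.39]
58 [463.24 140.56  57.81] [-1.01  0.54 -0.9 ]
54 [463.21 140.57  53.75] [-0.35  0.19 -0.85]
51 [463.24 140.59  50.78] [-0.33 -0.29 -0.95]
49 [463.31 140.63  48.88] [0.03 0.35 0.07]
47 [463.3  140.61  46.87] [-1.47 -1.1  -0.25]
46 [463.35 140.65  45.93] [-1.86  0.01  0.19]
45 [463.52 140.77  45.04] [ 0.04 -0.2   0.37]
44 [463.51 140.68  44.78] [-4.26 -1.55  9.87]
22.275 15.617364761115846 39.99702036380768 [-0.34  1.39  0.02]
```

Contact came at exactly the expected height (underside at 75 mm), so the hub is seated. I release, retreat and check numerically.

Run:
```python
from h import *
np.set_printoptions(precision=2,suppress=True)
p=np.array(bot.read_state()["tcp_pos"])
bot.line_to([p[0],p[1],45],30)
bot.move_gripper(44); bot.pause(.2)
bot.line_to([p[0],p[1],165],120); bot.pause(.2)
c=wristcam(); i=bot.camera("wrist"); s=bot.read_state(); print(s["t"],s["contact_force"],s["tcp_pos"])
cv2.imwrite("pics/w7.png",i[:,:,::-1]); g=cv2.cvtColor(i,cv2.COLOR_RGB2GRAY)
yaw=-2.56; x=np.array([np.cos(yaw),np.sin(yaw),0]); y=np.array([-x[1],x[0],0]); H=np.array([518.2,175.4,103])
print("pred hub corners",[proj(c,H+x*a+y*b) for a,b in((34,25),(34,-25),(-34,25),(-34,-25))],"bar top end",proj(c,H+x*60+[0,0,12]))
for th in (190,215,235):
    cs,_=cv2.findContours((g>th).astype(np.uint8),cv2.RETR_CCOMP,cv2.CHAIN_APPROX_NONE)
    for k in cs:
        if cv2.contourArea(k)>300: print(th,cv2.boundingRect(k),cv2.minAreaRect(k))
q=proj(c,H).astype(int);print("hole",q)
for dr in (-40,-20,0,20,40):
    print(dr,g[q[1]+dr,q[0]-60:q[0]+61:5])
```

```text
24.8833 [0.31 0.12 0.29] [463.25 140.52 164.48]
pred hub corners [array([311.74, 172.69]), array([247.2 , 172.69]), array([314.34,  78.76]), array([244.66,  78.77])] bar top end [279.47 209.24]
190 (270, 252, 34, 32) ((286.5, 267.5), (31.0, 33.0), 90.0)
190 (178, 225, 23, 25) ((188.25003051757812, 237.7500457763672), (21.21320343017578, 24.748737335205078), 45.0)
190 (107, 220, 27, 25) ((119.71722412109375, 232.806884765625), (21.425735473632812, 25.910192489624023), 48.366458892822266)
190 (134, 209, 25, 25) ((144.54916381835938, 222.45901489257812), (21.382160186767578, 22.53449249267578), 50.19443130493164)
190 (116, 180, 26, 24) ((127.15383911132812, 193.2307586669922), (22.188007354736328, 21.0786075592041), 56.3099365234375)
190 (144, 167, 26, 24) ((155.3845977783203, 180.57691955566406), (22.46535873413086, 21.0786075592041), 56.30992889404297)
190 (69, 162, 29, 23) ((81.767333984375, 175.1372833251953), (25.106075286865234, 22.364299774169922), 53.746158599853516)
190 (97, 148, 29, 24) ((109.99998474121094, 161.99998474121094), (24.961509704589844, 22.74271011352539), 56.3099
[... 903 characters left out ...]
928711), 15.202407836914062)
235 (224, 54, 121, 120) ((294.52264404296875, 101.61711120605469), (130.65521240234375, 84.3966293334961), 37.07307434082031)
hole [279 127]
-40 [137 234 236 235 200 213 230 232 232 230 231 235 232 233 237 234 236 237
 233 238 241 241 241 240 136]
-20 [235 235 235 152  90 131 231 232 229  94 126 145 146 146 143 104 234 237
 233 129 102 186 241 241 241]
0 [234 235 228  93  93 105 231 232 229  96 123 187 211 202 140 105 233 236
 231 113 101 101 238 241 241]
20 [203 234 234 234  97  85 230 230 230  99 123 135 137 136 136 106 233 233
 229  85  87 239 240 240 238]
40 [ 94  93 167 192 199 192 183 182 181 178 167 174 173 175 166 180 182 180
 174 195 238 238 220 116  83]
```

```bash
python3 -c "
from plant import bot
print(bot.close_job())"
```

```text
the job is handed in; nothing more can be done
None
```

The drop arm with the oblong hole is on the spindle and released: the hub met the collar at the expected height, the tongue is centred in the hole, and the spare arm was never touched. The job is handed in at about 25 s, though its x axis (the tongue end nearer the rack) puts the drip head roughly 70 mm beside the rack, by the jar, rather than over the tubes.

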